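# Gauge the carved block and put it away in the drawer

## Robot

A 7-joint arm with a two-finger parallel gripper is mounted at the origin on the work surface. World frame = base frame: x ahead of the robot, y to its left, z up, the work surface at z = 0. Lengths are in m, angles in degrees, forces in N, time in s.
With the tool pointing down it reaches from about 0.425 to 0.875 m from the base axis. Payload 4.7 kg.
Tool frame: the origin (TCP) lies on the centre line of the jaws, within the pads' length; the fingertips stand 8 mm ahead of it and the grasp point (between the pads) lies 11 mm behind it; z points along the fingers, y is the direction in which the jaws open and shut (so a half turn about z gives the same grasp; the last joint's range is limited). The gripper opens to 87 mm and grips with 3 to 60 N. Pads are 19 mm wide; open, the fingers measure 117 mm over their backs; the gripper's body (75 mm by 190 mm) begins 51 mm behind the grasp point.
Start: joints at [65.552, 18.392, -4.016, 83.108, 1.295, 78.541, -3.26], TCP at [0.277, -0.588, 0.203] pointing down, gripper open.
Joint ranges: [-163.93, 163.93], [-17.29, 119.83], [-79.2, 71.16], [3.27, 140.29], [-89.18, 269.18], [5.43, 117.66], [-154.24, 154.24]. Speed limits (degrees/s): [147.25, 147.25, 180, 180, 180, 180, 180].

## Interface

Orientations are given as [roll, pitch, yaw] about the fixed x, y, z axes, in that order (R = Rz(yaw) Ry(pitch) Rx(roll)).
In Python, from cell import env gives the robot as it stands. The module is installed in compiled form; this text tells all that it offers.
- The arm moves only by the tool move_arm, never from a script. Its argument "steps" is a list of rows, each a list of 2 entries, a list of its own where there are three numbers: the shift along the tool's x, y, z in m, then the turn about the tool's z in rad. A call has 1 to 20 rows; each row is the pose to reach, as a shift and turn from the pose commanded when the call began, along the tool's axes at that moment; what a row does not reach only later rows make up. A row lasts 1/8 s, in which the tool goes at most 62.5 mm and 10.7 degrees, less where a joint would pass 70% of its speed; a pose out of reach is approached as far as the arm can. A call with a gripper value outside its range is refused whole. "hand" is the closure, from -1 (fully open) to 1 (shut), set as the call begins (left out, the last holds). The fingers move at their own pace and stop on an object; "squeeze" is the grip in N (left out, the last holds). Time passes only in rows, so rows that repeat a pose let the fingers close. It gives the time, the measured TCP pose, the force and the opening at its end, in the units of the state.
- env.get_obs(): the state, without advancing time (a new reading comes with each control period).
- env.read_camera(name): name is "scene" or "top" or "wrist"; returns (picture, depth): 420x560x3 uint8, red, green, blue; 420x560 float32, m along the optical axis (not along the pixel's ray), 0 where there is no reading.
- env.calibration(name): a dict with "intrinsics" (3x3 intrinsics, pixels), "position" and "orientation" of the camera in the world; the wrist camera has in their place "mount" (4x4, takes a point from camera to tool coordinates, whose origin is the TCP and whose axes are the flange's). Camera axes: x right, y up, looking along -z (the intrinsics and any distortion apply to the point x, -y, -z); pixel columns grow to the right and rows downward; lengths in m; the calibration is good to about 2 mm. A picture is of the moment at which its call begins: read the wrist's pose just before it. calibration takes no time and is no camera call.
- env.sign_off(): hands the job in, once; it reports no verdict.
Trained networks look in the newest picture that a camera, given by its name, has taken for a name from the list of things; names that differ only in an ending like _2 or _b are one class to them, and where a whole thing is asked for, a point or a joint stands for the part that bears it (a point fixed in the world has none). Each returns a list of dicts, best first, with "conf" (0 to 1); they miss things now and then, are a little off and sometimes report something else, mostly with a low value. They report only what shows in the picture. A call takes as long as a camera call. They do not tell look-alikes from the thing itself.
- env.cut_out(camera, query): "region" (420x560 bool, what is visible of it) and "uv" ([column, row] in pixels, amid what is visible of it).
The state is a dict: "time_s": time; "qpos": joint angles; "joint_velocities": joint speeds; "effort": joint torques, N m; "tool_pos": TCP position; "tool_rot": TCP orientation; "force": force on the tool from outside, world axes, zero at the start; "wrist_torque": the same for the moment, N m; "grip_width": finger opening in m.
Only numpy, scipy, OpenCV 4.12 (cv2) and the standard library are available. Lean on these libraries where they do the work, as an engineer would, in place of code of your own. Each camera call takes 0.05 s, during which the arm holds its last target. There are 200 camera calls.

## Task

Gently slide the bench gauge's jaw up until it closes on the carved printing block, pressing it lightly but surely against the fixed jaw for a moment, and leave the jaw standing at that reading. Then lift the block out, set it down without dropping it, carved face up and flat on the floor of the open drawer beside the blank block, and slide the drawer fully shut. Leave everything else on the bench where it is, and the blank lying flat in the drawer.

Things in the scene. Friction and masses are not known exactly. Their poses are not given: they have to be found in the camera images.
- carved_block: finished wooden printing block, 50 (x) x 110 (y) x 24 mm, the only one with a carved top (dark raised lines); origin at the centre of its underside, z out of the carved face. It starts carved face up on the bed of the gauge between the jaws, its length along the gauge
- gauge: fixed metal bench gauge, a large caliper: bed 34 mm wide, 260 long (along its y), 12 high; at the -y end a fixed jaw 50 mm wide, 44 tall, whose measuring face looks to +y and lies at y = -120 mm. Origin on the table under the bed's centre line; x across the bed, y along it, z up
- gauge_jaw: sliding jaw of the gauge; runs along the gauge's y, stays where left; -y closes it. Origin on the bed's centre line, at bed-top level (z 12 mm), in its measuring face (looks to -y); axes as the gauge. Jaw plate 50 mm wide, 10 thick, 33 above the bed; behind it a carriage (to y = 70 mm, 11 above the bed) bears a thumb post 16 (x) x 14 (y) mm centred at y = 55 mm, top 46 mm above the bed
- drawer (a joint): how far the drawer of the low wooden chest is open, m: 0 is fully shut, grows as it is pulled out (towards the robot). The fixed chest is 300 mm deep, 340 mm wide and 85 mm tall.
- drawer_floor (a point): point on the drawer's inner floor, midway along its front edge, 22 mm above the table; moves with the drawer. +x points into the chest (the way it shuts), y across, z up. Floor 255 mm (x = 0 to 255) by 298 mm (y); side walls 41 mm high. Only the front part of the floor, about as long as the drawer is open, is clear of the chest above
- drawer_handle (a point): middle of the bar handle on the drawer's front: round level bar 11 mm thick, 120 mm long, across the drawer, 35 mm in front of its face, 47 mm above the table; axes as the drawer floor
- blank: blank wooden block without carving, 90 (its x) x 50 (its y) x 22 mm, lying flat in the drawer; origin at the centre of its underside
- gouge: gouge lying on its side: pale wooden handle and steel blade, 150 mm long, 20 mm thick; bystander; origin at its underside
- burin: burin lying on its side: dark wooden handle and steel blade, 120 mm long, 22 mm thick; bystander; origin at its underside
- stone: grey sharpening stone, 60 x 150 x 22 mm, lying flat; bystander; origin at its underside
- ink_jar: low jar with black lid, diameter 64 mm, 60 mm tall; bystander; origin at its underside
- brush: dark block brush, 80 x 30 mm, 55 mm tall; bystander; origin at its underside
Mind the look-alikes: they are no part of the job. What is shaped like the carved_block but blue or green is not meant.

How it is judged (in metres and radians):
On the way, in this order (a step that is already met when the one before it is completed fails the run):
1. the sliding jaw is closed on the carved block (jaws 110 mm apart, within 2.5 mm) and presses it with more than 1.5 N for 0.1 s (y of gauge_jaw in the frame of gauge below -0.0075 m and contact force between gauge_jaw and carved_block above 1.5 N), for 0.1 s.
2. the carved block lies flat, carved face up, on the drawer's floor while the drawer is still at least 100 mm open, let go by the fingers (z of carved_block in the frame of drawer_floor between -0.004 and 0.006 m and x of carved_block in the frame of drawer_floor between 0.015 and 0.24 m and y of carved_block in the frame of drawer_floor between -0.145 and 0.145 m and angle between carved_block's own z axis and vertical below 0.09 rad and value of joint drawer above 0.1 m and contact force between carved_block and the fingers below 0.1 N), for 0.2 s.
At the end, for the whole second after the job is handed in: The drawer is shut to within 5 mm; inside, the carved block lies at rest flat on the drawer's floor (within 6 mm and 5 degrees), carved face up, and the blank also lies flat on the floor; the gauge's jaw still stands within 5 mm of the reading of the block (110 mm between the jaws) (z of carved_block in the frame of drawer_floor between -0.004 and 0.006 m and x of carved_block in the frame of drawer_floor between 0.015 and 0.24 m and y of carved_block in the frame of drawer_floor between -0.145 and 0.145 m and angle between each of carved_block, blank's own z axis and vertical below 0.09 rad and z of blank in the frame of drawer_floor between -0.004 and 0.006 m and value of joint drawer below 0.005 m and y of gauge_jaw in the frame of gauge between -0.015 and -0.005 m and linear speed of carved_block below 0.02 m/s); the robot touches nothing.
It fails at once if the jaw squeezes the carved block with more than 35 N (contact force between gauge_jaw and carved_block above 35 N).
It fails at once if the carved block is dropped (falls free with its underside more than 45 mm above the table, 23 mm above the drawer's floor) (height (world z) of carved_block above 0.045 m and contact force between carved_block and anything else below 0.005 N).
It fails at once if a bystander on the bench is moved more than 30 mm (distance of any of gouge, burin, stone, ink_jar, brush from where it was at the start of the episode above 0.03 m).
It also fails if it takes over 72 s, if anything falls off the work surface, if the arm or the gripper's body presses on something with over 40 N, if the wrist force passes 120 N, or if a joint passes its speed limit or range.

## Working session

There is one attempt and no reset: what is moved stays moved. The work goes in short steps, Python scripts to look and compute and a tool call to move; the robot and the scene stay as the last step left them, time stands still between calls to the robot, and variables do not carry over. Pictures are saved under pics/ and viewed, about 8 in all and at most 12, crops included, and the job is handed in when it is done.

Besides the shell and the picture viewer there is one more tool, called after "Call:" by a JSON object that holds its "op" and its "data". move_arm: Moves the arm, as the interface text tells. Its arguments: {"type":"object","properties":{"steps":{"type":"array"},"hand":{"type":"number"},"squeeze":{"type":"number"}},"required":["steps"]}

```bash
mkdir -p pics
cat > h.py <<'E'
import numpy as np, cv2
from scipy.spatial.transform import Rotation as R
from cell import env
def pose(cam,obs=None):
    c=env.calibration(cam); K=np.array(c["intrinsics"])
    if cam=="wrist":
        o=obs or env.get_obs(); T=np.eye(4); T[:3,:3]=R.from_euler('xyz',o["tool_rot"],degrees=True).as_matrix(); T[:3,3]=o["tool_pos"]
        return K,T@np.array(c["mount"])
    T=np.eye(4); q=np.array(c["orientation"])
    T[:3,:3]=q if q.shape==(3,3) else (R.from_quat(q) if q.size==4 else R.from_euler('xyz',q,degrees=True)).as_matrix()
    T[:3,3]=c["position"]; return K,T
def cloud(cam,depth,obs=None):
    K,T=pose(cam,obs); v,u=np.indices(depth.shape)
    x=(u-K[0,2])/K[0,0]*depth; y=(v-K[1,2])/K[1,1]*depth
    P=np.stack([x,-y,-depth],-1); W=P@T[:3,:3].T+T[:3,3]; W[depth<=0]=np.nan; return W
def save(n,im): cv2.imwrite("pics/"+n,cv2.cvtColor(im,cv2.COLOR_RGB2BGR))
E
python3 - <<'E'
from h import *
print({k:v for k,v in env.get_obs().items()})
for c in("top","scene","wrist"): print(env.calibration(c))
o=env.get_obs()
im,d=env.read_camera("top"); save("top.png",im); np.save("top_d.npy",d); W=cloud("top",d); np.save("topW.npy",W)
for q in ["carved_block","gauge","gauge_jaw","drawer","drawer_handle","blank","gouge","burin","stone","ink_jar","brush"]:
    for r in env.cut_out("top",q)[:3]:
        p=W[r["region"]]; p=p[~np.isnan(p[:,0])]
        print(q,round(r["conf"],2),np.round(r["uv"]),r["region"].sum(),np.round(np.median(p,0),3) if len(p) else None, np.round(np.percentile(p,98,axis=0),3),np.round(np.percentile(p,2,axis=0),3))
im,d=env.read_camera("scene"); save("scene.png",im)
E
```

```text
{'time_s': 0.0, 'qpos': array([65.5513625 , 18.43915129, -4.01739566, 83.17428922,  1.29724058,
       78.54198578, -3.26222314]), 'joint_velocities': array([-5.61831412e-02,  4.57203431e-02, -2.29502105e-03, -6.76364700e-03,
       -4.02491432e-02, -2.48092427e-06,  4.95777301e-02]), 'effort': array([-1.58591829e-04, -4.91292894e+01, -4.04268745e-01, -3.12525451e+01,
       -6.39376324e-02,  4.37380420e-02,  1.98703301e-04]), 'tool_pos': array([ 0.27703966, -0.58734711,  0.20196616]), 'tool_rot': array([-1.79889952e+02,  7.40429619e-03,  2.52583738e+01]), 'force': array([-0.65304573, -0.11617374,  0.34508124]), 'wrist_torque': array([ 0.04258037, -0.00038853,  0.02291629]), 'grip_width': 0.08718403742966978}
{'intrinsics': array([[488.37928046,   0.        , 283.62947187],
       [  0.        , 488.37928046, 209.84383682],
       [  0.        ,   0.        ,   1.        ]]), 'position': array([ 0.33582488, -0.09819757,  1.20401013]), 'orientation': array([ 6.74036433e+00, -3.05764064e-02, -8.85913829e+01])}
{'intrinsics': array([[500.54543725,   0.        , 282.6751824 ],
       [  
[... 1659 characters left out ...]
1 0.049] [0.49  0.241 0.027]
gouge 0.75 [348. 231.] 287 [ 0.425 -0.253  0.016] [ 0.433 -0.195  0.023] [ 0.417 -0.303  0.007]
burin 0.68 [298. 129.] 215 [ 0.68  -0.121  0.016] [ 0.69  -0.081  0.022] [ 0.673 -0.184  0.008]
stone 0.62 [364. 126.] 1528 [ 0.691 -0.288  0.022] [ 0.729 -0.218  0.027] [ 0.656 -0.359  0.007]
ink_jar 0.6 [294.  96.] 656 [ 0.753 -0.118  0.058] [ 0.788 -0.089  0.064] [ 0.731 -0.147  0.003]
ink_jar 0.49 [123. 175.] 10632 [0.547 0.292 0.024] [0.648 0.429 0.075] [0.418 0.122 0.018]
ink_jar 0.44 [302. 175.] 1267 [ 0.571 -0.136  0.021] [ 0.609 -0.064  0.057] [ 0.522 -0.321  0.001]
brush 0.65 [268. 240.] 425 [ 0.398 -0.054  0.042] [ 0.425 -0.019  0.059] [ 0.375 -0.091  0.007]
```

Run:
```python
from h import *
im=cv2.imread("pics/top.png"); cv2.imwrite("pics/top2.png",cv2.resize(im,(784,588),interpolation=cv2.INTER_CUBIC))
c=im[100:270,60:460]; cv2.imwrite("pics/topc.png",cv2.resize(im[130:230,260:440],(792,440),interpolation=cv2.INTER_CUBIC))
```

```text
(no output)
```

View pics/top2.png

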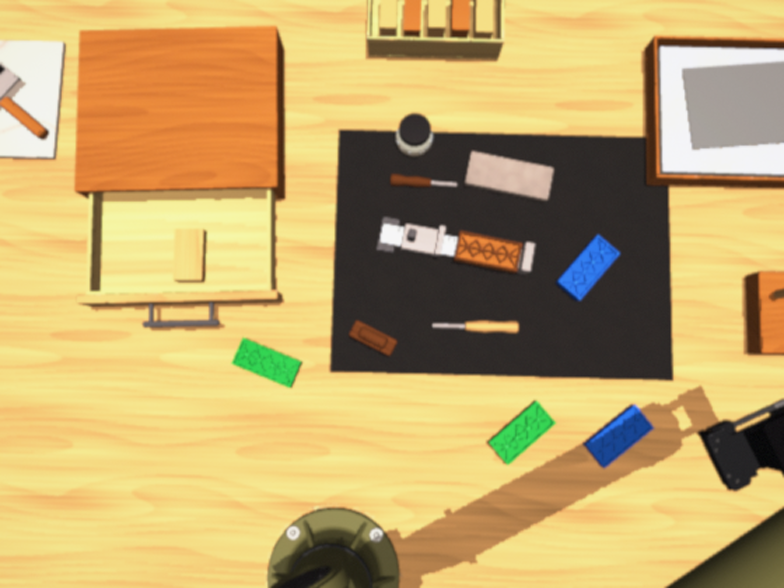

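View pics/topc.png

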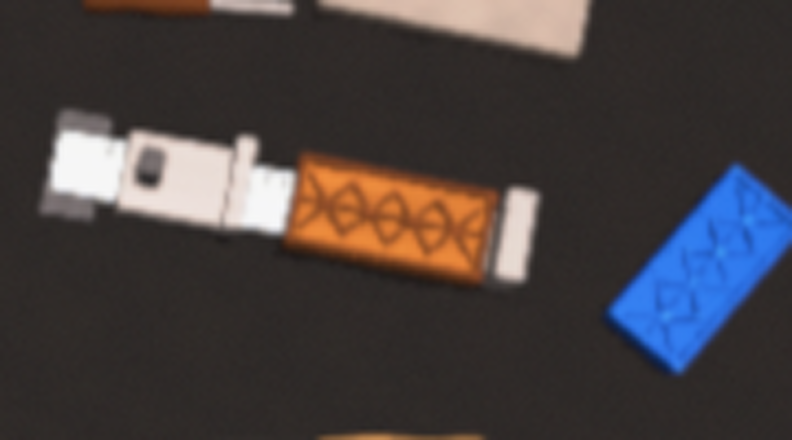

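View pics/scene.png

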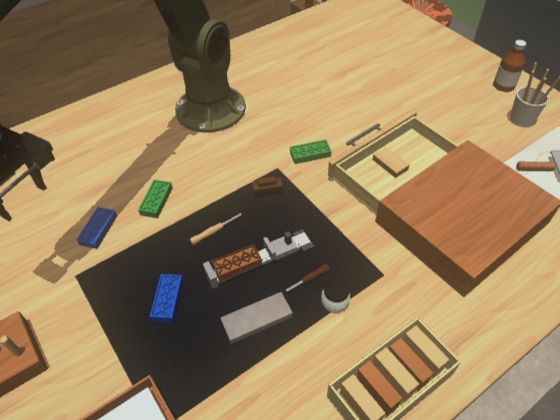

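The carved block is the orange-brown one at top pixel (348,180), sitting on the gauge. The look-alikes are blue at (421,190) and (441,311) and green at (372,308) and (190,258). The crop confirms the choice: the block has dark lines and lies between the fixed jaw (377,183) and the sliding jaw (315,172), with the thumb post at (294,168).

Run:
```python
from h import *
W=np.load("topW.npy"); K,T=pose("top")
def ray(u,v,z):
    r=T[:3,:3]@np.array([(u-K[0,2])/K[0,0],-(v-K[1,2])/K[1,1],-1]); s=(z-T[2,3])/r[2]; return T[:3,3]+s*r
a=ray(377.5,183.4,.056);b=ray(294,167.5,.058);c=ray(260+392/4.4,130+217/4.4,.036)
print(a,b,c,"gauge y yaw",np.degrees(np.arctan2(*(b-a)[[1,0]])))
o=env.get_obs();M=R.from_euler('xyz',o["tool_rot"],degrees=True).as_matrix()
g=np.array([.56,-.23,.27]);print("shift",M.T@(g-o["tool_pos"]))
# drawer edges
for n,u,v in [("front top L",80,296),("front top R",280,296),("sideL",95,240),("sideR",272,240),("handle",180,322),("floor",130,240),("chestfront",180,190),("backL",80,30)]:
    print(n,np.round(W[int(v/1.4),int(u/1.4)],3))
```

```text
[ 0.54041298 -0.31749433  0.056     ] [ 0.57361669 -0.11772793  0.058     ] [ 0.5523158  -0.25237789  0.036     ] gauge y yaw 80.56298874722486
shift [ 0.4083706  -0.20305361 -0.06692419]
front top L [0.454 0.433 0.073]
front top R [0.467 0.106 0.032]
sideL [0.554 0.428 0.049]
sideR [0.561 0.123 0.047]
handle [0.415 0.271 0.051]
floor [0.56  0.377 0.025]
chestfront [0.638 0.277 0.078]
backL [0.914 0.464 0.084]
```

Call:
{"op": "move_arm", "data": {"steps": [[[0.04, -0.02, -0.04], -0.1], [[0.1, -0.05, -0.067], -0.25], [[0.15, -0.076, -0.067], -0.4], [[0.2, -0.1, -0.067], -0.55], [[0.25, -0.125, -0.067], -0.7], [[0.3, -0.15, -0.067], -0.85], [[0.35, -0.175, -0.067], -0.965], [[0.39, -0.195, -0.067], -0.965], [[0.408, -0.203, -0.067], -0.965], [[0.408, -0.203, -0.067], -0.965], [[0.408, -0.203, -0.067], -0.965]]}}

```text
time_s: 2.02
tool_pos: [0.5584, -0.233, 0.2699]
tool_rot: [-180.0, 0.1, 80.3]
force: [-0.7, -0.0, -0.5]
grip_width: 0.0869
```

```bash
cat > g.py <<'E'
from h import *
import sys
n=sys.argv[1]
o=env.get_obs(); print(o["time_s"],o["tool_pos"],o["tool_rot"],o["qpos"].round(0),o["force"].round(1),o["grip_width"])
im,d=env.read_camera("wrist"); save(n+".png",im); W=cloud("wrist",d,o); np.save(n+".npy",W)
for q in sys.argv[2:]:
    for r in env.cut_out("wrist",q)[:2]:
        m=r["region"]; p=W[m]; p=p[~np.isnan(p[:,0])]
        z=np.percentile(p[:,2],90); t=p[abs(p[:,2]-z)<.004]
        rc=cv2.minAreaRect((t[:,:2]*1000).astype(np.float32))
        print(q,round(r["conf"],2),np.round(r["uv"]),m.sum(),"ztop",z.round(4),"rect",np.round(rc[0],1),np.round(rc[1],1),round(rc[2],1))
E
python3 g.py w1 carved_block gauge gauge_jaw
```

```text
2.025 [ 0.5583869  -0.23296948  0.2698747 ] [-1.79951081e+02  9.05228066e-02  8.03426457e+01] [ 41.  13. -25.  83.   6.  85.   6.] [-0.7 -0.  -0.5] 0.08694117077740074
carved_block 0.82 [279. 186.] 3863 ztop 0.0368 rect [ 553.5 -251.3] [110.6  49.2] 79.6
carved_block 0.8 [293. 328.] 1237 ztop 0.0251 rect [ 531.1 -428.6] [ 51.1 111.3] 49.0
gauge 0.68 [276.  79.] 5776 ztop 0.0449 rect [ 559.1 -224.2] [204.4  49.3] 80.6
gauge_jaw 0.6 [276.  84.] 2569 ztop 0.0464 rect [ 571.9 -147.2] [48.2 49.2] 80.5
gauge_jaw 0.47 [276.  80.] 5739 ztop 0.0449 rect [ 559.2 -224.2] [204.3  49.2] 80.7
```

View pics/w1.png

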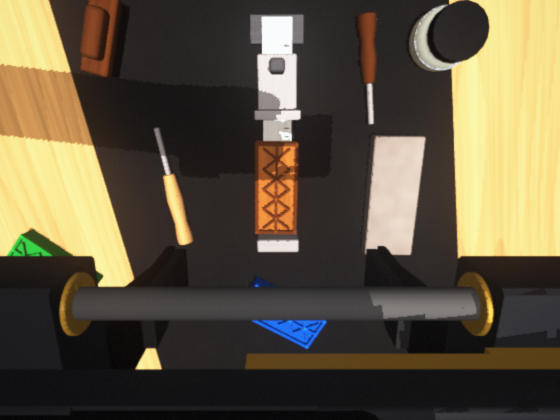

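Run:
```python
from h import *
W=np.load("w1.npy").reshape(-1,3); W=W[~np.isnan(W[:,0])]
a=np.radians(80.6); g=np.array([np.cos(a),np.sin(a)]); x=np.array([g[1],-g[0]])
c=np.array([.5535,-.2513]); D=W[:,:2]-c; s=D@g; t=D@x
def rep(n,m): print(n,m.sum(),"along",np.percentile(s[m],[1,50,99]).round(4),"across",np.percentile(t[m],[1,50,99]).round(4),"z",np.percentile(W[m,2],[5,95]).round(4))
z=W[:,2]; n=abs(t)<.04
rep("fixed top",n&(z>.05)&(s<-.04)&(s>-.09))
rep("block top",n&(z>.033)&(z<.040)&(abs(s)<.07))
rep("plate top",n&(z>.0415)&(z<.049)&(s>.05)&(s<.12))
rep("carriage",n&(z>.019)&(z<.027)&(s>.07)&(s<.2))
rep("post top",n&(z>.054)&(z<.064)&(s>.08)&(s<.2))
ps=(n&(z>.054)&(z<.064)&(s>.08)&(s<.2)); print("post world",W[ps].mean(0))
```

```text
Traceback (most recent call last):
IndexError: index -1 is out of bounds for axis 0 with size 0
```

```bash
cat > prof.py <<'E'
from h import *
import sys
W=np.load(sys.argv[1]+".npy").reshape(-1,3); W=W[~np.isnan(W[:,0])]
a=np.radians(80.6); g=np.array([np.cos(a),np.sin(a)]); x=np.array([g[1],-g[0]])
c=np.array([.5535,-.2513]); D=W[:,:2]-c; s=D@g; t=D@x
def rep(n,m):
    if m.sum()<3: print(n,"none"); return
    print(n,m.sum(),"along",np.percentile(s[m],[1,50,99]).round(4),"across",np.percentile(t[m],[1,50,99]).round(4),"z",np.percentile(W[m,2],[5,95]).round(4),"mean",W[m].mean(0).round(4))
z=W[:,2]; n=abs(t)<.04
rep("fixed top",n&(z>.0415)&(z<.049)&(s<-.04)&(s>-.09))
rep("block top",n&(z>.033)&(z<.040)&(abs(s)<.07))
rep("plate top",n&(z>.0415)&(z<.049)&(s>.04)&(s<.11))
rep("carriage",n&(z>.019)&(z<.027)&(s>.07)&(s<.2))
rep("post top",n&(z>.054)&(z<.064)&(s>.06)&(s<.2))
E
python3 prof.py w1
```

```text
fixed top 497 along [-0.0745 -0.0665 -0.0593] across [-0.0228  0.0014  0.0256] z [0.0425 0.0453] mean [ 0.5442 -0.3174  0.044 ]
block top 2148 along [-0.0598 -0.0001  0.0549] across [-0.0249  0.0002  0.0246] z [0.0332 0.0375] mean [ 0.5537 -0.2518  0.0357]
plate top 413 along [0.0816 0.0859 0.0901] across [-0.0235  0.0016  0.0256] z [0.0439 0.0465] mean [ 0.5686 -0.1667  0.0452]
carriage 1949 along [0.091  0.1181 0.1504] across [-0.0205  0.0006  0.0222] z [0.0215 0.0246] mean [ 0.5739 -0.1337  0.0231]
post top 218 along [0.1289 0.1355 0.1422] across [-0.0065  0.0012  0.0089] z [0.0552 0.0591] mean [ 0.5768 -0.1177  0.0575]
```

The jaw needs about 30 mm of travel. I'll go to the thumb post next.

Call:
{"op": "move_arm", "data": {"steps": [[[0.06, -0.001, 0.02], -0.005], [[0.117, -0.001, 0.04], -0.005], [[0.117, -0.001, 0.1], -0.005], [[0.117, -0.001, 0.15], -0.005], [[0.117, -0.001, 0.18], -0.005], [[0.117, -0.001, 0.18], -0.005], [[0.117, -0.001, 0.18], -0.005]], "hand": -0.3}}

```text
time_s: 3.1
tool_pos: [0.579, -0.1152, 0.0917]
tool_rot: [179.9, 0.0, 80.8]
force: [0.0, 0.9, -0.6]
grip_width: 0.0565
```

Call:
{"op": "move_arm", "data": {"steps": [[[-0.003, -0.002, 0.02], 0], [[-0.003, -0.002, 0.04], 0], [[-0.003, -0.002, 0.055], 0], [[-0.003, -0.002, 0.055], 0], [[-0.003, -0.002, 0.055], 0]]}}

```text
time_s: 3.72
tool_pos: [0.576, -0.1172, 0.0355]
tool_rot: [180.0, -0.0, 80.8]
force: [-0.8, -0.1, 0.7]
grip_width: 0.0564
```

Call:
{"op": "move_arm", "data": {"steps": [[[0, 0, 0], 0], [[0, 0, 0], 0], [[0, 0, 0], 0], [[0, 0, 0], 0], [[0, 0, 0], 0]], "hand": 0.9, "squeeze": 15}}

```text
time_s: 4.35
tool_pos: [0.5789, -0.1179, 0.0355]
tool_rot: [179.6, -0.0, 80.8]
force: [5.8, 0.1, -8.3]
grip_width: 0.0153
```

Call:
{"op": "move_arm", "data": {"steps": [[[-0.003, 0.002, 0], 0], [[-0.007, 0.002, 0], 0], [[-0.011, 0.002, 0], 0], [[-0.015, 0.002, 0], 0], [[-0.019, 0.002, 0], 0], [[-0.022, 0.002, 0], 0], [[-0.025, 0.002, 0], 0], [[-0.025, 0.002, 0], 0]]}}

```text
time_s: 5.35
tool_pos: [0.5747, -0.1429, 0.0354]
tool_rot: [179.8, 0.0, 80.8]
force: [5.6, 0.7, -3.0]
grip_width: 0.0152
```

Call:
{"op": "move_arm", "data": {"steps": [[[-0.001, 0.001, 0], 0], [[-0.002, 0.001, 0], 0], [[-0.003, 0.001, 0], 0], [[-0.004, 0.001, 0], 0], [[-0.004, 0.001, 0], 0]]}}

```text
time_s: 5.98
tool_pos: [0.574, -0.1465, 0.0353]
tool_rot: [180.0, 0.0, 80.8]
force: [3.3, 0.9, 1.1]
grip_width: 0.0154
```

Call:
{"op": "move_arm", "data": {"steps": [[[-0.0005, 0, 0], 0], [[-0.001, 0, 0], 0], [[-0.0015, 0, 0], 0], [[-0.002, 0, 0], 0], [[-0.002, 0, 0], 0]]}}

```text
time_s: 6.6
tool_pos: [0.5738, -0.1481, 0.0353]
tool_rot: [180.0, -0.0, 80.8]
force: [4.3, 2.5, 3.1]
grip_width: 0.0156
```

Call:
{"op": "move_arm", "data": {"steps": [[[-0.0005, 0, 0], 0], [[-0.001, 0, 0], 0], [[-0.0015, 0, 0], 0], [[-0.0015, 0, 0], 0]]}}

```text
time_s: 7.1
tool_pos: [0.5738, -0.1482, 0.0353]
tool_rot: [180.0, -0.1, 80.9]
force: [4.7, 5.3, 3.3]
grip_width: 0.0157
```

Call:
{"op": "move_arm", "data": {"steps": [[[-0.0005, 0, 0], 0], [[-0.001, 0, 0], 0], [[-0.0015, 0, 0], 0], [[-0.002, 0, 0], 0], [[-0.002, 0, 0], 0], [[-0.002, 0, 0], 0]]}}

```text
time_s: 7.85
tool_pos: [0.5738, -0.1482, 0.0353]
tool_rot: [180.0, -0.2, 81.0]
force: [3.8, 7.9, 3.1]
grip_width: 0.0155
```

The jaw stopped with about 8 N on it, so it's closed. I'll relax the load, release and rise.

Call:
{"op": "move_arm", "data": {"steps": [[[0.0015, 0, 0], 0], [[0.003, 0, 0], 0], [[0.0035, 0, 0], 0], [[0.0035, 0, 0], 0]]}}

```text
time_s: 8.35
tool_pos: [0.5738, -0.1481, 0.0352]
tool_rot: [180.0, -0.0, 80.8]
force: [4.5, 3.2, 4.1]
grip_width: 0.0155
```

Call:
{"op": "move_arm", "data": {"steps": [[[0.0035, 0, 0], 0], [[0.0035, 0, 0], 0], [[0.0035, 0, 0], 0], [[0.0035, 0, 0], 0]], "hand": -0.3}}

```text
time_s: 8.85
tool_pos: [0.5733, -0.1453, 0.0346]
tool_rot: [-179.9, 0.0, 80.8]
force: [0.4, -0.4, 0.6]
grip_width: 0.0476
```

Call:
{"op": "move_arm", "data": {"steps": [[[0, 0, -0.05], 0], [[-0.01, 0, -0.1], 0], [[-0.06, 0, -0.15], 0], [[-0.085, 0, -0.2], 0], [[-0.085, 0, -0.2], 0], [[-0.085, 0, -0.2], 0]], "hand": -1}}

```text
time_s: 9.6
tool_pos: [0.5602, -0.2283, 0.2344]
tool_rot: [-180.0, -0.0, 80.8]
force: [-0.3, -0.3, -0.9]
grip_width: 0.0869
```

```bash
python3 g.py w2 carved_block; python3 prof.py w2
```

```text
9.6 [ 0.56017663 -0.22832692  0.2344408 ] [-1.79950036e+02 -2.76330073e-02  8.08356983e+01] [ 41.  14. -26.  86.   6.  81.   6.] [-0.3 -0.3 -0.9] 0.08687270131870285
carved_block 0.88 [285. 335.] 2533 ztop 0.0248 rect [ 532.  -427.8] [ 50.9 111.3] 52.0
carved_block 0.64 [ 13. 251.] 390 ztop 0.0253 rect [ 229.4 -266.1] [ 9.8 17.4] 39.8
fixed top 603 along [-0.0748 -0.0668 -0.0593] across [-0.0227  0.0009  0.0255] z [0.0424 0.0453] mean [ 0.544  -0.3174  0.0441]
block top 2549 along [-0.0599 -0.0046  0.0603] across [-0.024   0.0005  0.0255] z [0.0332 0.0375] mean [ 0.5534 -0.2564  0.0357]
plate top 487 along [0.051  0.0555 0.0604] across [-0.0233  0.0012  0.0258] z [0.0437 0.0464] mean [ 0.5638 -0.1965  0.0451]
carriage 1777 along [0.0707 0.0925 0.1195] across [-0.0202  0.0011  0.0227] z [0.0217 0.0244] mean [ 0.5701 -0.1588  0.0231]
post top 251 along [0.0986 0.1051 0.1123] across [-0.0068  0.0009  0.0086] z [0.0551 0.0592] mean [ 0.5717 -0.1475  0.0575]
```

The jaws read 110 mm and the jaw stayed put. I'll grasp the block.

Call:
{"op": "move_arm", "data": {"steps": [[[-0.028, -0.002, 0.05], 0], [[-0.028, -0.002, 0.1], 0], [[-0.028, -0.002, 0.145], 0], [[-0.028, -0.002, 0.145], 0], [[-0.028, -0.002, 0.145], 0]]}}

```text
time_s: 10.32
tool_pos: [0.555, -0.2556, 0.0912]
tool_rot: [179.9, -0.0, 80.9]
force: [0.4, -0.8, 0.7]
grip_width: 0.0869
```

Call:
{"op": "move_arm", "data": {"steps": [[[0, -0.002, 0.03], 0], [[0, -0.002, 0.06], 0], [[0, -0.002, 0.074], 0], [[0, -0.002, 0.074], 0], [[0, -0.002, 0.074], 0]]}}

```text
time_s: 10.95
tool_pos: [0.5535, -0.2563, 0.0179]
tool_rot: [179.8, 0.1, 80.8]
force: [-0.0, 0.3, 0.2]
grip_width: 0.087
```

Call:
{"op": "move_arm", "data": {"steps": [[[0, 0, 0], 0], [[0, 0, 0], 0], [[0, 0, 0], 0], [[0, 0, 0], 0], [[0, 0, 0], 0], [[0, 0, 0], 0]], "hand": 0.5, "squeeze": 25}}

```text
time_s: 11.7
tool_pos: [0.5525, -0.256, 0.017]
tool_rot: [180.0, 0.0, 80.8]
force: [-0.2, 0.9, 5.4]
grip_width: 0.0348
```

```bash
python3 g.py w3
python3 - <<'E'
from h import *
im,d=env.read_camera("scene"); a=im[200:320,150:370]; 
w=cv2.imread("pics/w3.png"); a=cv2.cvtColor(a,cv2.COLOR_RGB2BGR)
cv2.imwrite("pics/c3.png",np.vstack([cv2.resize(a,(560,300),interpolation=2),w[:290]]))
E
```

```text
11.7 [ 0.55254044 -0.25602441  0.01699885] [1.79957427e+02 2.79062793e-02 8.08337485e+01] [ 42.  24. -24. 100.  11.  58.   5.] [-0.2  0.9  5.4] 0.034825775931649525
```

View pics/c3.png

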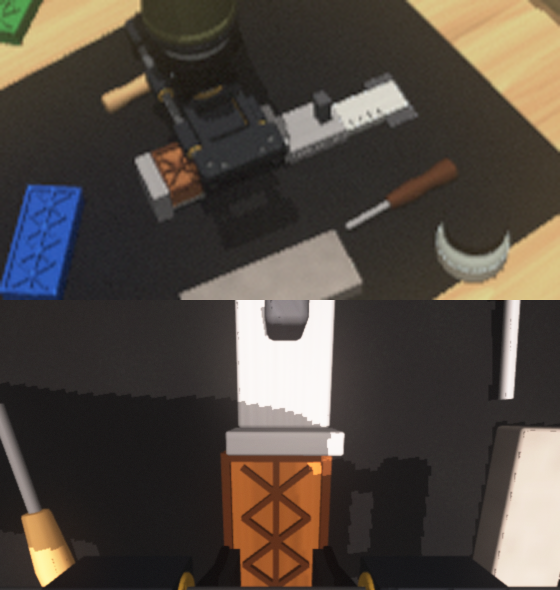

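```bash
python3 prof.py w3
python3 - <<'E'
from h import *
W=np.load("w3.npy")
for r in (165,190,220,240): print(r,[tuple(np.round(W[r,c]*1000).astype(int)) for c in (226,235,250,280,305,322,328)])
E
```

```text
fixed top none
block top 8037 along [-0.0555  0.0161  0.0606] across [-0.0266 -0.0018  0.0227] z [0.0332 0.0372] mean [ 0.5532 -0.242   0.0357]
plate top 3027 along [0.0508 0.0561 0.0991] across [-0.0227  0.0012  0.0259] z [0.0436 0.0463] mean [ 0.5643 -0.1943  0.0451]
carriage 8803 along [0.0704 0.0903 0.1148] across [-0.02    0.0011  0.0229] z [0.0219 0.0242] mean [ 0.5696 -0.1619  0.0231]
post top 1157 along [0.0986 0.1024 0.1065] across [-0.0064  0.0014  0.0092] z [0.0553 0.059 ] mean [ 0.5716 -0.1504  0.0574]
165 [(np.int64(537), np.int64(-203), np.int64(37)), (np.int64(540), np.int64(-204), np.int64(32)), (np.int64(547), np.int64(-205), np.int64(33)), (np.int64(561), np.int64(-207), np.int64(31)), (np.int64(572), np.int64(-209), np.int64(32)), (np.int64(580), np.int64(-210), np.int64(37)), (np.int64(582), np.int64(-210), np.int64(37))]
190 [(np.int64(534), np.int64(-214), np.int64(36)), (np.int64(538), np.int64(-215), np.int64(33)), (np.int64(545), np.int64(-217), np.int64(32)), (np.int64(559), np.int64(-218), np.int64(36)), (np.int64(571), np.int64(-221), np.int64(32)), (np.in
[... 165 characters left out ...]
-230), np.int64(32)), (np.int64(543), np.int64(-230), np.int64(36)), (np.int64(557), np.int64(-234), np.int64(32)), (np.int64(569), np.int64(-234), np.int64(36)), (np.int64(576), np.int64(-235), np.int64(37)), (np.int64(579), np.int64(-236), np.int64(37))]
240 [(np.int64(530), np.int64(-238), np.int64(36)), (np.int64(533), np.int64(-240), np.int64(33)), (np.int64(540), np.int64(-242), np.int64(31)), (np.int64(555), np.int64(-243), np.int64(36)), (np.int64(567), np.int64(-246), np.int64(32)), (np.int64(-9223372036854775808), np.int64(-9223372036854775808), np.int64(-9223372036854775808)), (np.int64(581), np.int64(-260), np.int64(1))]<stdin>:3: RuntimeWarning: invalid value encountered in cast
```

The fingers read 34.8 mm, the width of the bed: the tips have curled in under the block's overhang. The block is still flat. I'll open, rise about 8 mm and regrasp on the block's sides only.

Call:
{"op": "move_arm", "data": {"steps": [[[0, 0, 0], 0], [[0, 0, 0], 0], [[0, 0, 0], 0], [[0, 0, 0], 0], [[0, 0, -0.004], 0], [[0, 0, -0.008], 0], [[0, 0, -0.008], 0]], "hand": -1}}

```text
time_s: 12.68
tool_pos: [0.5523, -0.2559, 0.0244]
tool_rot: [180.0, 0.0, 80.8]
force: [1.1, -0.2, -0.2]
grip_width: 0.0848
```

Call:
{"op": "move_arm", "data": {"steps": [[[0, 0, 0], 0], [[0, 0, 0], 0], [[0, 0, 0], 0], [[0, 0, 0], 0], [[0, 0, 0], 0], [[0, 0, 0], 0]], "hand": 0.2, "squeeze": 20}}

```text
time_s: 13.42
tool_pos: [0.5521, -0.2559, 0.0241]
tool_rot: [180.0, 0.0, 80.8]
force: [-0.4, 0.1, 0.2]
grip_width: 0.0384
```

Call:
{"op": "move_arm", "data": {"steps": [[[0, 0, 0], 0], [[0, 0, 0], 0], [[0, 0, 0], 0], [[0, 0, 0], 0]]}}

```text
time_s: 13.92
tool_pos: [0.5521, -0.2559, 0.0241]
tool_rot: [180.0, 0.0, 80.8]
force: [-0.9, 0.8, -0.8]
grip_width: 0.0349
```

```bash
python3 g.py w4
python3 - <<'E'
import cv2
w=cv2.imread("pics/w4.png"); cv2.imwrite("pics/c4.png",cv2.resize(w[130:400,140:420],None,fx=2,fy=2,interpolation=2))
E
```

```text
13.925 [ 0.55210027 -0.25585818  0.0240597 ] [1.79999116e+02 5.47879650e-03 8.08326370e+01] [ 42.  24. -24. 100.  11.  59.   5.] [-0.9  0.8 -0.8] 0.034939846043260496
```

View pics/c4.png

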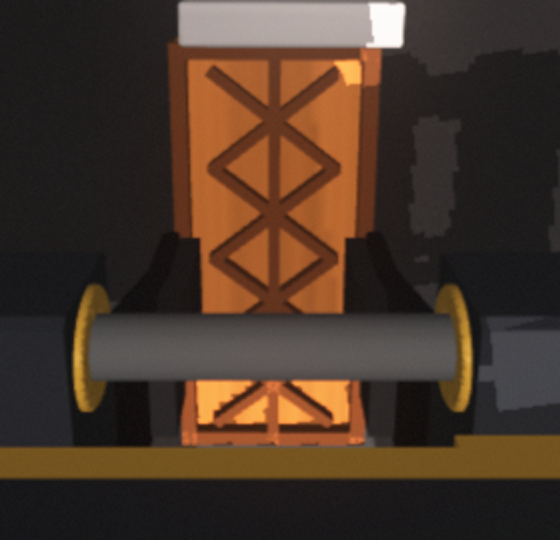

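```bash
python3 prof.py w4
python3 - <<'E'
from h import *
W=np.load("w4.npy")*1000
o=env.get_obs(); M=R.from_euler('xyz',o["tool_rot"],degrees=True).as_matrix()
T=(W-o["tool_pos"]*1000)@M
for r in (245,255,262,270,285): print(r,[(c,)+tuple(float(x) for x in np.round(T[r,c],0)) for c in (215,222,228,233,238,244,280,310,315,320,326,332)])
E
```

```text
fixed top none
block top 8129 along [-0.0595  0.0128  0.0502] across [-0.0265 -0.0017  0.0229] z [0.0332 0.0372] mean [ 0.5524 -0.2472  0.0357]
plate top 2729 along [0.0509 0.0562 0.0992] across [-0.0227  0.0013  0.0258] z [0.0439 0.0464] mean [ 0.5644 -0.1943  0.0451]
carriage 8356 along [0.0703 0.091  0.1167] across [-0.0201  0.0009  0.0229] z [0.0219 0.0242] mean [ 0.5697 -0.1611  0.0231]
post top 1276 along [0.0987 0.1035 0.1084] across [-0.0063  0.0014  0.0091] z [0.0553 0.059 ] mean [ 0.5718 -0.1494  0.0575]
245 [(215, -5.0, -38.0, 23.0), (222, -5.0, -34.0, 22.0), (228, 8.0, -25.0, -12.0), (233, 8.0, -23.0, -12.0), (238, 7.0, -21.0, -8.0), (244, 7.0, -18.0, -8.0), (280, 7.0, 1.0, -9.0), (310, 8.0, 16.0, -9.0), (315, 7.0, 19.0, -9.0), (320, 9.0, 21.0, -13.0), (326, -5.0, 29.0, 22.0), (332, -6.0, 33.0, 25.0)]
255 [(215, -12.0, -39.0, 23.0), (222, 11.0, -26.0, -30.0), (228, 9.0, -24.0, -27.0), (233, 10.0, -21.0, -28.0), (238, 9.0, -19.0, -26.0), (244, 1.0, -18.0, -7.0), (280, 1.0, 1.0, -8.0), (310, 2.0, 16.0, -8.0), (315, 10.0, 17.0, -27.0), (320, 9.0, 19.0, -27.0), (326, 11.0, 21
[... 289 characters left out ...]
18.0, -35.0), (326, 10.0, 21.0, -35.0), (332, 11.0, 23.0, -39.0)]
270 [(215, 11.0, -26.0, -47.0), (222, 9.0, -24.0, -43.0), (228, 10.0, -21.0, -44.0), (233, 10.0, -19.0, -44.0), (238, 3.0, -19.0, -29.0), (244, -7.0, -18.0, -7.0), (280, -7.0, 1.0, -9.0), (310, -7.0, 17.0, -9.0), (315, 6.0, 16.0, -35.0), (320, 10.0, 17.0, -43.0), (326, 10.0, 20.0, -44.0), (332, 12.0, 22.0, -47.0)]
285 [(215, 12.0, -24.0, -61.0), (222, 10.0, -22.0, -57.0), (228, 9.0, -20.0, -56.0), (233, 4.0, -19.0, -45.0), (238, -4.0, -19.0, -30.0), (244, -16.0, -18.0, -8.0), (280, -13.0, 1.0, -13.0), (310, -16.0, 17.0, -8.0), (315, 0.0, 16.0, -39.0), (320, 5.0, 17.0, -48.0), (326, 10.0, 18.0, -57.0), (332, 10.0, 20.0, -56.0)]
```

Run:
```python
from h import *
for n,p,rot in (("w1",[.5583869,-.23296948,.2698747],[-179.95,.09,80.34]),("w2",[.56017663,-.22832692,.2344408],[-179.95,-.028,80.836]),("w4",[.5521,-.255858,.02406],[180,0,80.83])):
    W=np.load(n+".npy"); T=((W-np.array(p))@R.from_euler('xyz',rot,degrees=True).as_matrix())*1000
    m=(abs(T[...,1])>14)&(abs(T[...,1])<65)&(abs(T[...,0])<14)&(T[...,2]<12)&(T[...,2]>-60)
    print(n,m.sum())
    for lo in range(-60,12,4):
        k=m&(T[...,2]>=lo)&(T[...,2]<lo+4)
        if k.sum()>3: print(lo,k.sum(),np.percentile(T[k],[5,95],axis=0).round(0).tolist(), np.percentile(abs(T[k][:,1]),[2,98]).round(0))
```

```text
w1 3129
-60 336 [[-8.0, -56.0, -60.0], [12.0, 53.0, -56.0]] [42. 57.]
-56 325 [[-7.0, -55.0, -56.0], [12.0, 52.0, -52.0]] [42. 56.]
-52 297 [[6.0, -54.0, -52.0], [11.0, 51.0, -48.0]] [43. 55.]
-48 352 [[4.0, -53.0, -48.0], [11.0, 50.0, -44.0]] [42. 54.]
-44 319 [[3.0, -52.0, -44.0], [11.0, 49.0, -40.0]] [42. 53.]
-40 288 [[0.0, -52.0, -40.0], [11.0, 49.0, -36.0]] [42. 53.]
-36 304 [[-1.0, -52.0, -36.0], [11.0, 49.0, -32.0]] [42. 53.]
-32 288 [[-4.0, -52.0, -32.0], [11.0, 49.0, -28.0]] [42. 53.]
-28 298 [[-5.0, -51.0, -28.0], [11.0, 49.0, -24.0]] [42. 53.]
-24 292 [[-7.0, -52.0, -24.0], [11.0, 48.0, -20.0]] [42. 53.]
-20 30 [[-5.0, -52.0, -20.0], [11.0, 50.0, -19.0]] [42. 53.]
w2 3126
-60 351 [[-9.0, -56.0, -60.0], [12.0, 53.0, -56.0]] [42. 57.]
-56 311 [[8.0, -55.0, -56.0], [12.0, 52.0, -52.0]] [42. 56.]
-52 290 [[6.0, -54.0, -52.0], [12.0, 51.0, -48.0]] [43. 55.]
-48 348 [[4.0, -53.0, -48.0], [11.0, 50.0, -44.0]] [42. 54.]
-44 322 [[3.0, -52.0, -44.0], [11.0, 49.0, -40.0]] [42. 53.]
-40 301 [[1.0, -52.0, -40.0], [11.0, 49.0, -36.0]] [42. 53.]
-36 299 [[-1.0, -52.0, -36.0], [11.0, 49
[... 436 characters left out ...]
 26.0, -48.0]] [17. 29.]
-48 299 [[4.0, -27.0, -48.0], [12.0, 24.0, -44.0]] [16. 28.]
-44 228 [[3.0, -26.0, -44.0], [11.0, 24.0, -40.0]] [16. 27.]
-40 228 [[2.0, -27.0, -40.0], [11.0, 24.0, -36.0]] [16. 27.]
-36 198 [[-1.0, -26.0, -36.0], [12.0, 23.0, -32.0]] [16. 27.]
-32 210 [[-2.0, -27.0, -32.0], [11.0, 23.0, -28.0]] [16. 27.]
-28 192 [[-5.0, -26.0, -28.0], [11.0, 23.0, -24.0]] [16. 27.]
-24 183 [[-7.0, -26.0, -24.0], [11.0, 23.0, -20.0]] [16. 27.]
-20 26 [[-4.0, -26.0, -20.0], [11.0, 24.0, -19.0]] [16. 26.]
-16 147 [[-0.0, -25.0, -13.0], [13.0, 23.0, -12.0]] [14. 26.]
-12 730 [[-12.0, -23.0, -12.0], [13.0, 20.0, -8.0]] [14. 24.]
-8 380 [[-12.0, -20.0, -8.0], [13.0, 18.0, -7.0]] [14. 22.]
```

The depth data shows the real fingertips about 19.5 mm behind the reported TCP, where the text says 8 mm ahead. So the fingers were only on or above the block's top. I'll open and go about 31 mm lower, watching the force.

Call:
{"op": "move_arm", "data": {"steps": [[[0, 0, 0], 0], [[0, 0, 0], 0], [[0, 0, 0], 0], [[0, 0, 0], 0], [[0, -0.001, 0], 0], [[0, -0.001, 0], 0], [[0, -0.001, 0.006], 0], [[0, -0.001, 0.012], 0], [[0, -0.001, 0.016], 0], [[0, -0.001, 0.016], 0]], "hand": -1}}

```text
time_s: 15.22
tool_pos: [0.5507, -0.2555, 0.0074]
tool_rot: [-179.9, -0.0, 80.8]
force: [0.0, 0.5, 0.6]
grip_width: 0.0872
```

Call:
{"op": "move_arm", "data": {"steps": [[[0, 0, 0.004], 0], [[0, 0, 0.008], 0], [[0, 0, 0.012], 0], [[0, 0, 0.015], 0], [[0, 0, 0.015], 0]]}}

```text
time_s: 15.85
tool_pos: [0.5509, -0.2555, -0.0073]
tool_rot: [-180.0, -0.0, 80.8]
force: [0.2, -0.9, -0.1]
grip_width: 0.0867
```

Call:
{"op": "move_arm", "data": {"steps": [[[0, 0, 0], 0], [[0, 0, 0], 0], [[0, 0, 0], 0], [[0, 0, 0], 0], [[0, 0, 0], 0], [[0, 0, 0], 0]], "hand": 0.5, "squeeze": 30}}

```text
time_s: 16.6
tool_pos: [0.5513, -0.2558, -0.0068]
tool_rot: [180.0, 0.0, 80.8]
force: [0.5, -0.0, -0.1]
grip_width: 0.0496
```

Grip reads 49.6 mm, which is a proper hold. I'll lift slowly.

Call:
{"op": "move_arm", "data": {"steps": [[[0, 0, -0.002], 0], [[0, 0, -0.006], 0], [[0, 0, -0.012], 0], [[0, 0, -0.02], 0], [[0, 0, -0.04], 0], [[0, 0, -0.07], 0], [[0, 0, -0.11], 0], [[0, 0, -0.15], 0], [[0, 0, -0.19], 0], [[0, 0, -0.2], 0], [[0, 0, -0.2], 0]]}}

```text
time_s: 17.98
tool_pos: [0.5514, -0.2556, 0.1939]
tool_rot: [179.9, 0.0, 80.8]
force: [-0.1, -0.4, -2.3]
grip_width: 0.05
```

Run:
```python
from h import *
W=np.load("topW.npy").reshape(-1,3); W=W[~np.isnan(W[:,0])]
x,y,z=W.T; 
f=(abs(z-.022)<.005)&(x>.45)&(x<.66)&(y>.1)&(y<.45)
h,_,_=np.histogram2d(x[f],y[f],bins=1) if 0 else (0,0,0)
def line(n,m,ax):
    p=W[m]; k=np.polyfit(p[:,ax],p[:,1-ax],1); r=p[:,1-ax]-np.polyval(k,p[:,ax]); print(n,m.sum(),"slope deg",np.degrees(np.arctan(k[0])).round(2),"at",p.mean(0).round(3),"pct",np.percentile(r,[2,98]).round(3))
line("wallL top",(abs(z-.063)<.006)&(x>.49)&(x<.62)&(y>.40)&(y<.45),0)
line("wallR top",(abs(z-.063)<.006)&(x>.49)&(x<.62)&(y>.10)&(y<.15),0)
line("front top",(z>.06)&(z<.085)&(x>.43)&(x<.485)&(y>.13)&(y<.43),1)
line("handle",(abs(z-.050)<.008)&(x>.38)&(x<.428)&(y>.18)&(y<.36),1)
ct=(abs(z-.085)<.006)&(x>.6)
for yy in (.15,.2,.25,.3,.35,.4):
    k=ct&(abs(y-yy)<.01); fr=(z>.06)&(z<.085)&(x<.49)&(x>.42)&(abs(y-yy)<.01); fl=f&(abs(y-yy)<.01)
    print(yy,"chest front",np.percentile(x[k],1).round(4),"frontpanel",np.percentile(x[fr],[5,95]).round(3),"floor x",np.percentile(x[fl],[2,98]).round(3))
for xx in (.52,.56,.6):
    k=f&(abs(x-xx)<.01); print(xx,"floor y",np.percentile(y[k],[1,99]).round(3))
k=(abs(z-.044)<.003)&(x>.48)&(x<.59)&(y>.22)&(y<.31); print("blank",cv2.minAreaRect((W[k,:2]*1000).astype(np.float32)))
```

```text
wallL top 203 slope deg 2.77 at [0.555 0.429 0.062] pct [-0.004  0.005]
wallR top 159 slope deg 2.77 at [0.555 0.124 0.063] pct [-0.002  0.003]
front top 1168 slope deg -2.4 at [0.459 0.283 0.07 ] pct [-0.011  0.012]
handle 273 slope deg -2.08 at [0.415 0.27  0.051] pct [-0.006  0.01 ]
0.15 chest front 0.6456 frontpanel [0.456 0.476] floor x [0.486 0.656]
0.2 chest front 0.6443 frontpanel [0.453 0.473] floor x [0.48  0.652]
0.25 chest front 0.6409 frontpanel [0.451 0.471] floor x [0.481 0.653]
0.3 chest front 0.6384 frontpanel [0.448 0.468] floor x [0.476 0.648]
0.35 chest front 0.6358 frontpanel [0.446 0.466] floor x [0.476 0.647]
0.4 chest front 0.6333 frontpanel [0.443 0.463] floor x [0.473 0.643]
0.52 floor y [0.134 0.425]
0.56 floor y [0.136 0.426]
0.6 floor y [0.138 0.428]
blank ((534.1911010742188, 266.5601806640625), (88.87519836425781, 51.69572830200195), 1.2806358337402344)
```

Call:
{"op": "move_arm", "data": {"steps": [[[0.02, -0.003, 0], -0.05], [[0.06, -0.01, 0], -0.17], [[0.105, -0.017, 0], -0.32], [[0.15, -0.025, 0], -0.46], [[0.195, -0.032, 0], -0.6], [[0.24, -0.04, 0], -0.74], [[0.285, -0.047, 0], -0.88], [[0.33, -0.055, 0], -1.02], [[0.375, -0.062, 0], -1.16], [[0.42, -0.07, 0], -1.3], [[0.465, -0.077, 0], -1.44], [[0.51, -0.085, 0], -1.58], [[0.55, -0.092, 0], -1.7], [[0.585, -0.096, 0], -1.76], [[0.6, -0.099, 0], -1.778], [[0.606, -0.0995, 0], -1.778], [[0.606, -0.0995, 0], -1.778], [[0.606, -0.0995, 0], -1.778]]}}

```text
time_s: 20.23
tool_pos: [0.5501, 0.3568, 0.193]
tool_rot: [-179.9, 0.0, -177.4]
force: [-0.8, 0.1, -1.9]
grip_width: 0.0497
```

```bash
python3 g.py w5 carved_block blank
```

```text
20.225 [0.55008755 0.356767   0.19295242] [-1.79925226e+02  1.62063716e-02 -1.77421519e+02] [  3.  28. -53.  82.  22.  81.  42.] [-0.8  0.1 -1.9] 0.04973187379847378
carved_block 0.77 [277. 231.] 20091 ztop 0.2363 rect [538.  356.7] [90.  50.3] 2.6
carved_block 0.67 [77.  3.] 131 ztop 0.0244 rect [393.6 167.6] [3.3 7.8] 5.0
blank 0.86 [184. 166.] 5658 ztop 0.0451 rect [533.7 266.8] [90.3 50.5] 1.5
blank 0.27 [143. 137.] 51762 ztop 0.0722 rect [455.6 284.2] [ 15.2 309.6] 3.0
```

View pics/w5.png

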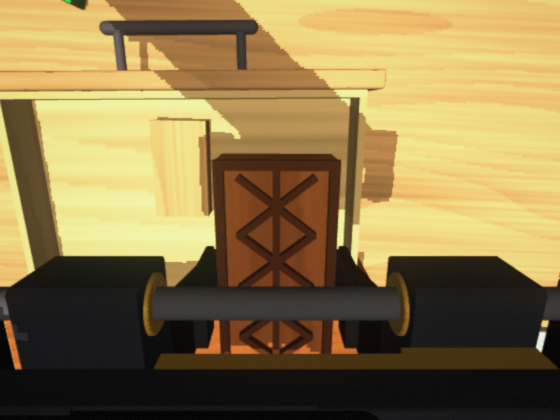

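Run:
```python
from h import *
W=np.load("w5.npy"); T=((W-np.array([.55009,.35677,.19295]))@R.from_euler('xyz',[-179.925,.016,-177.42],degrees=True).as_matrix())*1000
for u,v in ((80,280),(60,340),(150,280),(80,360),(20,305),(500,280),(400,280)): print(u,v,T[v,u].round(0))
m=(abs(T[...,1])>35)&(abs(T[...,1])<100)&(abs(T[...,0])<45)&(T[...,2]<0)
print(np.percentile(T[m],[1,50,99],axis=0).round(0), T[m][:,2].max())
```

```text
80 280 [  39.  -43. -108.]
60 340 [  27.  -47. -113.]
150 280 [  37.  -29. -105.]
80 360 [  22.  -43. -114.]
20 305 [  36.  -53. -114.]
500 280 [  39.   51. -108.]
400 280 [  37.   30. -105.]
[[   8.  -78. -133.]
 [  28.   36. -113.]
 [  40.   79.  -91.]] -46.67852660448119
```

Call:
{"op": "move_arm", "data": {"steps": [[[0, 0, 0.03], 0], [[0, 0, 0.07], 0], [[0, 0, 0.105], 0], [[0, 0, 0.135], 0], [[0, 0, 0.15], 0], [[0, 0, 0.15], 0], [[0, 0, 0.15], 0]]}}

```text
time_s: 21.25
tool_pos: [0.5502, 0.3591, 0.0445]
tool_rot: [179.9, 0.1, -177.3]
force: [-0.0, 0.6, -0.8]
grip_width: 0.0497
```

Call:
{"op": "move_arm", "data": {"steps": [[[0, 0, 0.012], 0], [[0, 0, 0.024], 0], [[0, 0, 0.033], 0], [[0, 0, 0.037], 0], [[0, 0, 0.037], 0]]}}

```text
time_s: 21.88
tool_pos: [0.5492, 0.3583, 0.0055]
tool_rot: [-180.0, -0.0, -177.3]
force: [-0.1, -0.7, -1.8]
grip_width: 0.0496
```

Call:
{"op": "move_arm", "data": {"steps": [[[0, 0, 0.001], 0], [[0, 0, 0.002], 0], [[0, 0, 0.003], 0], [[0, 0, 0.004], 0], [[0, 0, 0.004], 0]]}}

```text
time_s: 22.5
tool_pos: [0.5501, 0.3585, 0.0031]
tool_rot: [-180.0, 0.1, -177.3]
force: [-0.1, -1.4, 5.9]
grip_width: 0.05
```

Contact with the floor at about 6 N. I'll release (opening only as far as needed) and rise.

Call:
{"op": "move_arm", "data": {"steps": [[[0, 0, 0], 0], [[0, 0, 0], 0], [[0, 0, 0], 0], [[0, 0, 0], 0], [[0, 0, -0.005], 0], [[0, 0, -0.02], 0], [[0, 0, -0.05], 0], [[0, 0, -0.1], 0], [[0, 0, -0.15], 0], [[0.03, 0, -0.2], 0], [[0.05, 0, -0.23], 0], [[0.05, 0, -0.23], 0], [[0.05, 0, -0.23], 0]], "hand": -0.5}}

```text
time_s: 24.12
tool_pos: [0.5, 0.3549, 0.2313]
tool_rot: [-179.9, -0.0, -177.4]
force: [-0.7, -1.0, -0.4]
grip_width: 0.0653
```

```bash
python3 g.py w6 carved_block blank drawer_handle
python3 - <<'E'
from h import *
W=np.load("w6.npy").reshape(-1,3); W=W[~np.isnan(W[:,0])]; x,y,z=W.T
k=(abs(z-.05)<.008)&(x>.37)&(x<.43)&(y>.18)&(y<.37); print("handle",k.sum(),W[k].mean(0).round(4),np.percentile(W[k],[2,98],axis=0).round(4))
k=(z>.06)&(z<.085)&(x>.43)&(x<.49)&(y>.2)&(y<.35); print("panel",k.sum(),np.percentile(W[k],[2,98],axis=0).round(4))
E
```

```text
24.125 [0.4999943  0.35485709 0.23130671] [-1.79904479e+02 -1.03706843e-02 -1.77362344e+02] [  5.  22. -56.  85.  18.  83.  42.] [-0.7 -1.  -0.4] 0.06525635606483114
carved_block 0.89 [277. 220.] 4745 ztop 0.0466 rect [548.3 358.5] [110.6  50.1] 2.7
carved_block 0.69 [67. 27.] 5441 ztop 0.0249 rect [353.3 129.8] [106.9  49.7] 69.7
blank 0.79 [197. 208.] 4180 ztop 0.0451 rect [533.9 266.8] [90.2 50.4] 1.6
drawer_handle 0.87 [167. 186.] 37945 ztop 0.0723 rect [456.8 272.6] [ 15.2 332.8] 3.0
handle 1768 [0.4154 0.2719 0.0514] [[0.4076 0.21   0.0482]
 [0.4281 0.3316 0.0538]]
panel 3544 [[0.4473 0.2028 0.0622]
 [0.4717 0.3468 0.0741]]
```

View pics/w6.png

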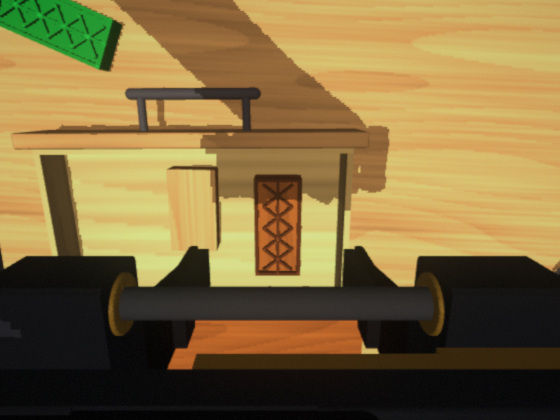

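The block (547,358 mm) lies flat with its top at 46 mm, carved face up, and the blank hasn't moved. I'll push the handle with closed fingers from the front.

Call:
{"op": "move_arm", "data": {"steps": [[[0.04, -0.025, 0], 0], [[0.09, -0.055, 0], 0], [[0.134, -0.08, 0], 0], [[0.134, -0.08, 0.05], 0], [[0.134, -0.08, 0.1], 0], [[0.134, -0.08, 0.15], 0], [[0.134, -0.08, 0.19], 0], [[0.134, -0.08, 0.215], 0], [[0.134, -0.08, 0.217], 0], [[0.134, -0.08, 0.217], 0]], "hand": 1, "squeeze": 40}}

```text
time_s: 25.58
tool_pos: [0.3697, 0.2703, 0.0156]
tool_rot: [180.0, 0.0, -177.3]
force: [1.0, -0.1, 0.5]
grip_width: 0.0009
```

Call:
{"op": "move_arm", "data": {"steps": [[[-0.01, 0, 0], 0], [[-0.018, 0, 0], 0], [[-0.023, 0, 0], 0], [[-0.027, 0, 0], 0], [[-0.031, 0, 0], 0], [[-0.036, 0, 0], 0], [[-0.042, 0, 0], 0], [[-0.05, 0, 0], 0], [[-0.058, 0, 0], 0], [[-0.066, 0, 0], 0], [[-0.074, 0, 0], 0], [[-0.082, 0, 0], 0], [[-0.09, 0, 0], 0], [[-0.098, 0, 0], 0], [[-0.106, 0, 0], 0], [[-0.114, 0, 0], 0], [[-0.122, 0, 0], 0], [[-0.128, 0, 0], 0], [[-0.132, 0, 0], 0], [[-0.132, 0, 0], 0]]}}

```text
time_s: 28.08
tool_pos: [0.5019, 0.2757, 0.0151]
tool_rot: [-180.0, 0.0, -177.3]
force: [0.1, -0.8, 0.5]
grip_width: 0.0002
```

Call:
{"op": "move_arm", "data": {"steps": [[[-0.005, 0, 0], 0], [[-0.012, 0, 0], 0], [[-0.019, 0, 0], 0], [[-0.026, 0, 0], 0], [[-0.033, 0, 0], 0], [[-0.04, 0, 0], 0], [[-0.046, 0, 0], 0], [[-0.051, 0, 0], 0], [[-0.055, 0, 0], 0], [[-0.055, 0, 0], 0]]}}

```text
time_s: 29.32
tool_pos: [0.5569, 0.2787, 0.0151]
tool_rot: [180.0, 0.1, -177.3]
force: [-0.3, 0.0, 0.8]
grip_width: 0.0006
```

```bash
python3 g.py w7
python3 - <<'E'
from h import *
im,d=env.read_camera("scene"); save("s7.png",im)
im,d=env.read_camera("top"); W=cloud("top",d).reshape(-1,3); W=W[~np.isnan(W[:,0])]; x,y,z=W.T
for yy in (.16,.2,.36,.4):
    k=(z>.06)&(z<.08)&(x<.66)&(abs(y-yy)<.01); c=(abs(z-.085)<.004)&(x>.55)&(abs(y-yy)<.01)
    print(yy,"panel",np.percentile(x[k],[2,98]).round(4) if k.sum()>2 else None,"chest",np.percentile(x[c],1).round(4))
E
```

```text
29.325 [0.55690479 0.27874819 0.01510751] [ 1.79978424e+02  5.09473170e-02 -1.77313705e+02] [ 10.  33. -50.  97.  28.  63.  44.] [-0.3  0.   0.8] 0.000614029694427281
0.16 panel [0.6136 0.6441] chest 0.6458
0.2 panel [0.6123 0.6425] chest 0.6444
0.36 panel None chest 0.6717
0.4 panel None chest 0.7072
```

View pics/s7.png

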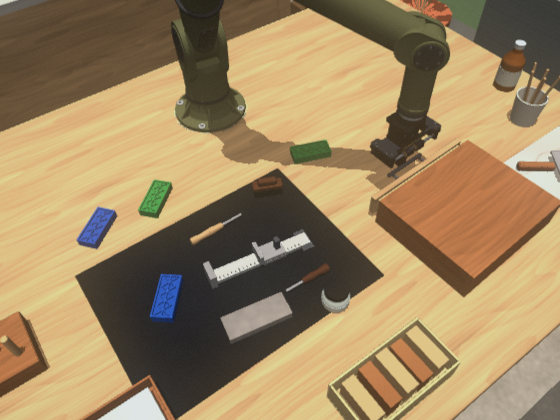

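The drawer is about 12 mm short of shut. I'll push on until the force rises.

Call:
{"op": "move_arm", "data": {"steps": [[[-0.003, 0, 0], 0], [[-0.006, 0, 0], 0], [[-0.008, 0, 0], 0], [[-0.01, 0, 0], 0], [[-0.011, 0, 0], 0], [[-0.011, 0, 0], 0]]}}

```text
time_s: 30.22
tool_pos: [0.5674, 0.2791, 0.015]
tool_rot: [-180.0, 0.0, -177.3]
force: [-0.4, 1.2, 0.2]
grip_width: 0.0005
```

Call:
{"op": "move_arm", "data": {"steps": [[[-0.001, 0, 0], 0], [[-0.002, 0, 0], 0], [[-0.003, 0, 0], 0], [[-0.004, 0, 0], 0], [[-0.004, 0, 0], 0]]}}

```text
time_s: 30.85
tool_pos: [0.5714, 0.2793, 0.015]
tool_rot: [-180.0, 0.0, -177.3]
force: [-0.5, 0.2, 0.6]
grip_width: 0.0007
```

Call:
{"op": "move_arm", "data": {"steps": [[[-0.001, 0, 0], 0], [[-0.002, 0, 0], 0], [[-0.003, 0, 0], 0], [[-0.004, 0, 0], 0], [[-0.004, 0, 0], 0]]}}

```text
time_s: 31.48
tool_pos: [0.572, 0.2793, 0.0148]
tool_rot: [-179.9, -0.3, -177.2]
force: [-9.3, -2.5, 6.3]
grip_width: 0.0006
```

```bash
cat > t.py <<'E'
from h import *
im,d=env.read_camera("top"); save("t_last.png",im); W=cloud("top",d).reshape(-1,3); W=W[~np.isnan(W[:,0])]; x,y,z=W.T
for yy in (.15,.18,.21,.40):
    k=(z>.06)&(z<.078)&(x<.66)&(x>.55)&(abs(y-yy)<.01); c=(abs(z-.085)<.004)&(x>.55)&(abs(y-yy)<.01)
    print(yy,"panel",np.percentile(x[k],[2,98]).round(4) if k.sum()>2 else None,"chest",np.percentile(x[c],1).round(4))
E
python3 t.py
```

```text
0.15 panel [0.6292 0.6476] chest 0.6459
0.18 panel [0.6276 0.6434] chest 0.6457
0.21 panel [0.6273 0.6426] chest 0.6432
0.4 panel None chest 0.7313
```

The drawer hit a hard stop (9 N, no more motion). I'll back off and rise clear.

Call:
{"op": "move_arm", "data": {"steps": [[[-0.002, 0, 0], 0], [[-0.002, 0, 0], 0], [[0.006, 0, 0], 0], [[0.016, 0, 0], 0], [[0.03, 0, 0], 0], [[0.04, 0, -0.02], 0], [[0.05, 0, -0.07], 0], [[0.06, 0, -0.12], 0], [[0.06, 0, -0.17], 0], [[0.06, 0, -0.22], 0], [[0.06, 0, -0.22], 0], [[0.06, 0, -0.22], 0]]}}

```text
time_s: 33.02
tool_pos: [0.5148, 0.2764, 0.2344]
tool_rot: [-179.9, 0.0, -177.3]
force: [-0.7, -0.3, -1.1]
grip_width: 0.0006
```

```bash
python3 t.py
python3 - <<'E'
from h import *
o=env.get_obs(); print(o["time_s"],o["tool_pos"],o["force"])
im,d=env.read_camera("wrist"); W=cloud("wrist",d,o).reshape(-1,3); W=W[~np.isnan(W[:,0])]; x,y,z=W.T
for yy in (.2,.25,.3,.35):
    k=(z>.06)&(z<.078)&(x<.66)&(x>.55)&(abs(y-yy)<.01); c=(abs(z-.085)<.004)&(abs(y-yy)<.01)
    print(yy,np.percentile(x[k],[2,98]).round(4) if k.sum()>2 else None,np.percentile(x[c],1).round(4) if c.sum()>2 else None)
im,d=env.read_camera("top"); W=cloud("top",d)
old=np.load("topW.npy")
for q in ["gauge_jaw","gouge","burin","stone","ink_jar","brush"]:
    r=env.cut_out("top",q)
    if r: p=W[r[0]["region"]]; print(q,np.round(r[0]["uv"]),np.nanmedian(p,0).round(3))
P=W.reshape(-1,3); a=np.radians(80.6); g=np.array([np.cos(a),np.sin(a)]); D=P[:,:2]-[.5535,-.2513]; s=D@g; t=D@[g[1],-g[0]]; n=abs(t)<.02; z=P[:,2]
for nm,m in (("fixed",n&(z>.039)&(z<.05)&(s<-.04)&(s>-.09)),("plate",n&(z>.039)&(z<.05)&(s>.03)&(s<.08))): print(nm,np.nanpercentile(s[m],[2,50,98]).round(4))
E
```

```text
0.15 panel [0.6289 0.6467] chest 0.6459
0.18 panel [0.6271 0.6435] chest 0.6454
0.21 panel [0.6258 0.6428] chest 0.644
0.4 panel None chest 0.6471
33.075 [0.51452688 0.27612339 0.23372675] [ 0.07973225 -0.26180983  0.29890895]
0.2 None None
0.25 None None
0.3 None 0.6842
0.35 None None
gauge_jaw [315. 173.] [ 0.567 -0.168  0.024]
gouge [347. 232.] [ 0.424 -0.248  0.016]
burin [364. 124.] [ 0.692 -0.285  0.022]
stone [365. 127.] [ 0.691 -0.29   0.022]
ink_jar [295.  96.] [ 0.753 -0.118  0.059]
brush [152. 142.] [0.629 0.225 0.067]
fixed [-0.0747 -0.0666 -0.0591]
plate [0.0514 0.0561 0.0609]
```

View pics/t_last.png

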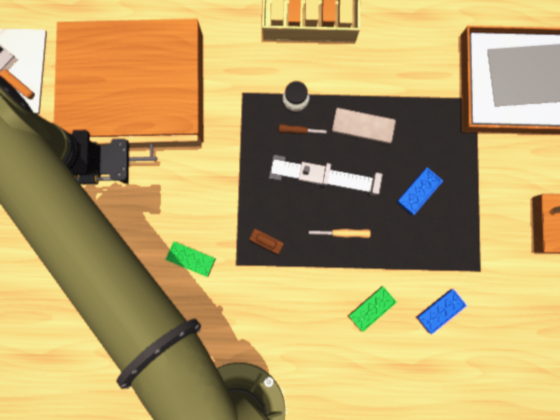

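The picture shows the chest shut at (125,85), with its front flush at row 140. The jaw stands at (328,175), and the burin (302,129) and brush (267,241) are in their original places. The network's burin and brush hits this time were false. I'm handing in.

```bash
python3 -c "
from cell import env
print(env.sign_off())"
```

```text
the job is handed in; nothing more can be done
None
```

I finished the job and handed it in after about 33 s of the 72 s allowed; no verdict came back.

- **Gauge:** I closed the jaw on the carved block until it stopped moving, with about 8 N measured at the wrist. In the last check the jaws stood 110.5 mm apart.
- **Block:** I lowered it onto the drawer floor until I felt about 6 N of contact, then let go. The check after letting go showed it flat and carved face up, with its top 46.6 mm above the table. The blank had not moved.
- **Drawer:** I pushed it in by the handle until it met a hard stop at about 9 N. Its front panel moved about 172 mm and stands flush with the chest. I could not look inside after shutting it.
- **Bench:** No bystander moved as far as the last picture shows.

These checks failed or disagreed:
- **Fingertips:** The depth data puts the fingertips about 19.5 mm behind the reported tool point, where the text says 8 mm ahead. My first two grasps of the block therefore closed on or above its top. The first nudged the block about 2 mm sideways; the second touched nothing. I corrected for this and the third held at 49.6 mm.
- **Jaw release:** I accidentally moved the arm back an extra 3.5 mm while letting go of the jaw. Measuring again showed the jaw had not moved.
- **Last detections:** The network's final "burin" and "brush" results were false, so I confirmed both by eye.
- **Drawer check from the wrist camera:** It gave no usable reading, so the shut drawer rests on the top camera and the hard stop.

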